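Clip the hand-rest arm onto its pivot post

ROBOT

A 6-joint arm with a two-finger parallel gripper is mounted at the origin on the work surface. World frame = base frame: x ahead of the robot, y to its left, z up, the work surface at z = 0. Lengths are in m, angles in rad, forces in N, time in s.
With the tool pointing down it reaches from about 0.35 to 0.975 m from the base axis. Payload 4.9 kg.
Tool frame: the origin (TCP) lies between the finger pads; the fingertips stand 14 mm ahead of it and the grasp point (between the pads) lies 5 mm behind it (manip.tcp_to_tips is the distance from the TCP to the fingertips, in m); z points along the fingers, y is the line along which they close (so a half turn about z gives the same grasp; the last joint's range is limited). The gripper opens to 85 mm and grips with 20 to 120 N. Pads are 22 mm wide; open, the fingers measure 114 mm over their backs; the gripper's body (76 mm by 85 mm) begins 54 mm behind the grasp point. The pads swing forward as they close: fully open they stand 13 mm farther back than shut.
Start: joints at [-1.312, 0.053, 1.613, -0, 1.476, -0.119], TCP at [0.231, -0.581, 0.245] pointing down, gripper open.
Joint ranges: [-3.01, 3.01], [-1.01, 2.22], [0.06, 2.58], [-1.02, 4.17], [0.09, 2.62], [-3.14, 3.14]. Speed limits (rad/s): [2.57, 2.57, 3.14, 3.14, 3.14, 3.14].

INTERFACE

Orientations are given as a unit quaternion [w, x, y, z].
In Python, from plant import manip gives the robot as it stands.
- The arm moves only by the tool servo_tool, never from a script. Its argument "moves" is a list that holds one entry, the list of rows, each a list of 7 numbers: the shift along the tool's x, y, z in mm, then the turn, a rotation vector about the tool's x, y, z in degrees, then the finger opening in mm, from 0 to 85.4. In form: [[[x, y, z, ax, ay, az, fingers], ...]]. A call has 1 to 12 rows; each row shifts and turns the commanded pose from where the row before left it, along the tool's axes as they then stand; what a row does not reach is not made up. A row lasts 1/8 s, in which the tool goes at most 62.5 mm and 10.7 degrees, less where a joint would pass 70% of its speed; a pose out of reach is approached as far as the arm can. A call with a gripper value outside its range is refused whole. The fingers move at their own pace and stop on an object; the grip force is fixed at half the most. Time passes only in rows, so rows that do not move let the fingers close. It gives the time, the measured TCP pose, the force, the opening and the grip force at its end, in the units of the state.
- manip.state(): the state, without advancing time (a new reading comes with each control period).
- manip.grab_frame(name): name is "side" or "top"; returns a dict with "image" (384x512x3 uint8, blue, green, red), "mtx" (3x3 intrinsics, pixels), "dist_coeffs" ([k1, k2, p1, p2, k3] as OpenCV has them; the pictures are not rectified), "eye" and "rotation" of the camera in the world. Camera axes: x right, y down, z forward; pixel columns grow to the right and rows downward; lengths in m; the calibration is good to about 2 mm. A picture is of the moment at which its call begins. There is no depth.
- manip.job_done(): hands the job in; it is judged then, once.
The state is a dict: "time": time; "joint_pos": joint angles; "joint_vel": joint speeds; "joint_efforts": joint torques, N m; "tool_pos": TCP position; "tool_rot": TCP orientation; "contact_force": force on the tool from outside, world axes, zero at the start; "ft_torque": the same for the moment, N m; "gripper_width": opening from 0.0 (shut) to 1.0 (fully open); "grasp_force": force on a finger pad.
Only numpy, scipy, OpenCV 4.12 (cv2) and the standard library are available. Lean on these libraries where they do the work, as an engineer would, in place of code of your own. Each camera call takes 0.05 s, during which the arm holds its last target. There are 200 camera calls.

TASK

Secure the painter's swing-arm hand rest on its pivot post: press its hub straight down until it is fully home and the groove in the post stands clear above it, then push the larger of the two black retaining clips from the marble slab sideways into the groove, flat on the hub, until it snaps fully home. Press and push gently by feel: do not force the hub or the post, nor grind the clip down into the hub's face. Let go of the clip, and leave the small clip, the paint jar and the water cup where they are.

Things in the scene. Friction and masses are not known exactly. Their poses are not given: they have to be found in the camera images.
- pivot: the fixed post with its 110 x 90 x 12 mm grey foot and the 42 mm thick column on it (53 mm tall) that carries the hub; origin at the centre of the foot's underside, below the post's axis
- groove (a point): on the axis of the fixed upright steel post (24 mm diameter, on a 110 x 90 mm foot on the bench), 100 mm above the bench, at the height of the hub's upper face when the hub is fully home; z up. The groove (17 mm diameter) runs from here to 7.7 mm higher. The 6 mm thick clip enters only when it lies flat on the lowered hub or up to about 1.5 mm above it
- post_top (a point): centre of the post's flat top, 21.7 mm above point groove. The post is 24 mm in diameter above the groove, its top edge chamfered by 2.5 mm
- rest_arm: the hand-rest arm: hub, wooden bar and cork pad in one piece, about 0.3 kg; origin on the post's axis 44.5 mm below the hub's upper face, z up, x along the bar
- hub_face (a point): centre of the upper face of the arm's aluminium hub (56 mm diameter, 44 mm tall, around the post; the face is a flat ring 16 mm wide between post and rim); z up, x along the arm: a level wooden bar 30 mm wide, its top 23 mm below the face, that reaches 250 mm out to a cork pad 42 mm across. The arm swings stiffly about the post
- bushing (a joint): height in m of the hub above its home position: 0 fully home (the face lies at point groove), 0.016 highest. At the start the hub sits 8 to 15 mm up and covers the groove. It slides with a stiff fit: about 18 N of downward push moves it, it stays where it is left, and at 0 it stops hard
- clip: the larger black clip, 67 mm long, lying flat on the slab. Origin: centre of its round opening, at its underside; z up, x from the tail towards the open mouth, the direction to push it. A flat C, 31 mm outer and 17.6 mm inner diameter, 6 mm thick, with a flat tail 13 mm wide that ends in a finger block. Seated, the origin lies on the post's axis, the underside on the hub
- clip_mouth (a point): middle of the clip's mouth, 6 mm in front of its origin, at its underside, between the round lips of the springy jaws, 14 mm apart. The groove's floor spreads them: the push rises to about 8 to 15 N, drops as the jaws close behind the post, then meets a hard stop. Pushed from the tail, the mouth end tends to dip onto the hub and drag: ease the load upward
- clip_grip (a point): centre of the finger block at the end of the clip's tail, the place to grasp it across its width: 24 mm long (along the clip's x), 16 mm wide (y), 12 mm high; 46 mm behind the clip's origin and 6 mm above its underside; axes as the clip's
- slab: white marble slab, fixed, 190 x 270 x 20 mm; origin at the centre of its underside on the bench; both clips lie on its top, 20 mm up, about 120 mm apart
- small_clip: a smaller clip of the same pattern (47 mm long, C 22 mm across, finger block 8 mm high) that is too small for the post, lying on the same slab; origin and axes as the large clip's. Leave it alone
- paint_jar: closed jar, 66 mm diameter, 75 mm tall, origin at the centre of its underside. Leave it alone
- water_cup: white open cup, 72 mm diameter at the rim, 85 mm tall, origin at the centre of its underside. Leave it alone
Mind the look-alikes: they are no part of the job. Leave any orange or red look-alike of the clip alone.

How it is judged:
On the way, in this order (a step that is already met when the one before it is completed fails the run):
1. the hub is pressed fully home (value of joint bushing below 0.001 m), for 0.2 s.
2. the large clip is seated in the groove, flat on the hub (horizontal distance between clip and groove below 0.0015 m and z of clip in the frame of groove between -0.0015 and 0.0025 m and angle between clip's own z axis and vertical below 0.12 rad and value of joint bushing below 0.001 m), for 0.2 s.
At the end, for the whole second after the job is handed in: the hub is fully home (within 1 mm) and the large clip sits in the post's groove: its opening centred on the post's axis within 1.5 mm, its underside within 1.5 mm below to 2.5 mm above the home height of the hub's face, tilted less than 0.12 rad, at rest and released (all of step 2 and linear speed of clip below 0.01 m/s); the robot touches nothing.
It fails at once if the hub, arm or post is pressed by the robot with more than 45 N (contact force between any of the fingers, the arm and pivot above 45 N).
It fails at once if the clip is jammed against the post and hub (all its contacts there, the squeeze of its jaws included, add up to more than 50 N) (contact force between clip and pivot above 50 N).
It fails at once if the clip is ground down on the hub with more than 15 N (contact force between clip and rest_arm above 15 N).
It fails at once if a bystander is moved by more than 15 mm (distance of any of small_clip, paint_jar, water_cup from where it was at the start of the episode above 0.015 m).
It also fails if it takes over 72 s, if anything falls off the work surface, if the arm or the gripper's body presses on something with over 40 N, if the wrist force passes 120 N, or if a joint passes its speed limit or range.

## Working session

There is one attempt and no reset: what is moved stays moved. The work goes in short steps, Python scripts to look and compute and a tool call to move; the robot and the scene stay as the last step left them, time stands still between calls to the robot, and variables do not carry over. Pictures are saved under pics/ and viewed, at most 10 in all, crops included, and the job is handed in when it is done.

Besides the shell and the picture viewer there is one more tool, called after "Request:" in YAML: its name, and indented under it one key for each argument. servo_tool: Moves the arm, as the interface text tells. Its arguments: {"type":"object","properties":{"moves":{"type":"array"}},"required":["moves"]}

```bash
mkdir -p pics; python3 - <<'E'
from plant import manip
import cv2,numpy as np
for n in("top","side"):
    f=manip.grab_frame(n); cv2.imwrite(f"pics/{n}0.png",f["image"]); print(n,f["mtx"],f["dist_coeffs"],f["eye"],f["rotation"])
s=manip.state();print(s["time"],s["tool_pos"],s["tool_rot"],s["contact_force"],s["gripper_width"])
E
```

```text
top [[435.98921283   0.         254.35898129]
 [  0.         435.98921283 204.28618715]
 [  0.           0.           1.        ]] [-0.1292878  0.         0.         0.         0.       ] [ 0.43281364 -0.09490315  1.03660137] [ 0.03744775 -0.69640276  0.7163622  -0.02112009]
side [[445.54101919   0.         256.29901951]
 [  0.         445.54101919 185.62208637]
 [  0.           0.           1.        ]] [0.04938446 0.         0.         0.         0.        ] [ 0.44149537 -0.90031266  0.6484014 ] [-0.47677704  0.87798283 -0.03381818  0.02619434]
0.1 [ 0.23038765 -0.58041558  0.24418991] [-9.16203494e-04  9.82213303e-01  1.87766293e-01 -7.85724358e-05] [ 0.44252136 -0.39652724  0.00825669] 0.9984842605282094
```

View pics/top0.png

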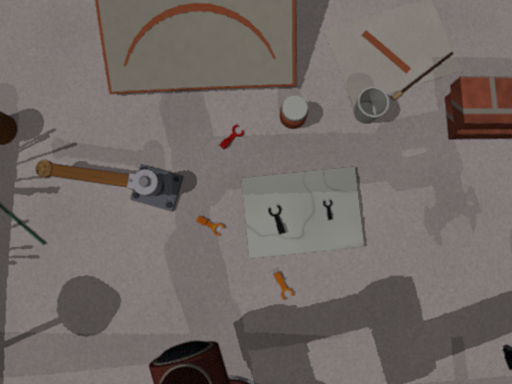

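View pics/side0.png

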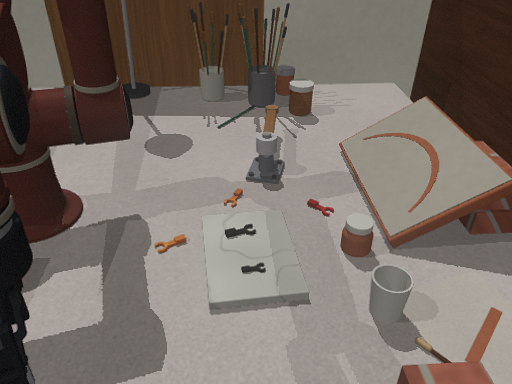

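Candidates for the clip (top view): black (278,219) is large; black (328,209) is small; orange (210,225), orange (284,285) and red (232,137) are look-alikes. The pivot is at about (150,185), with the bar pointing left. I choose (278,219) and check it in a close crop.

```bash
cat > h.py <<'E'
import cv2,numpy as np
from scipy.spatial.transform import Rotation as R
def rmat(f):
    q=np.array(f["rotation"]);return q if q.shape==(3,3) else R.from_quat(np.r_[q[1:],q[0]]).as_matrix()
def cast(f,px,z):
    p=cv2.undistortPoints(np.array(px,float).reshape(-1,1,2),f["mtx"],np.array(f["dist_coeffs"])).reshape(-1,2)
    d=np.c_[p,np.ones(len(p))]@rmat(f).T; e=np.array(f["eye"])
    return e+d*((z-e[2])/d[:,2])[:,None]
def proj(f,P):
    r=rmat(f).T; return cv2.projectPoints(np.array(P,float).reshape(-1,1,3),cv2.Rodrigues(r)[0],-r@np.array(f["eye"]),f["mtx"],np.array(f["dist_coeffs"]))[0].reshape(-1,2)
def blobs(f,box,thr):
    x0,y0,x1,y1=box; g=f["image"][y0:y1,x0:x1].max(2)
    m=(g<thr).astype(np.uint8); c,_=cv2.findContours(m,cv2.RETR_EXTERNAL,cv2.CHAIN_APPROX_NONE)
    return [k.reshape(-1,2)+[x0,y0] for k in c if cv2.contourArea(k)>15]
E
python3 - <<'E'
from h import *
from plant import manip
T=manip.grab_frame("top");S=manip.grab_frame("side")
for n,f,b in(("top",T,(250,190,350,240)),("side",S,(215,215,285,282))):
    for k in blobs(f,b,70):
        w=cast(f,k,.026)[:,:2]; c=w.mean(0)
        # principal axis, extents
        r=cv2.minAreaRect((w*1000).astype(np.float32)); print(n,k.mean(0),"rect mm",np.round(r[0],1),np.round(r[1],1),round(r[2],1))
for px in[(146,181)]: print("post",cast(T,[px],.1217),)
print("side post",cast(S,[(266,134)],.1217))
a=cv2.resize(T["image"][165:265,235:370],None,fx=3,fy=3,interpolation=cv2.INTER_CUBIC)
b=cv2.resize(T["image"][150:220,110:200],None,fx=4.5,fy=4.5,interpolation=cv2.INTER_CUBIC)
c=cv2.resize(S["image"][120:190,235:300],None,fx=4,fy=4,interpolation=cv2.INTER_CUBIC)
o=np.zeros((595,790,3),np.uint8);o[:300,:405]=a;o[:280,410:670]=c;o[300-20+0:595,405-20:][:295,:405]=b[:295]
cv2.imwrite("pics/crop1.png",o)
E
```

```text
top [277.1625 217.9125] rect mm [ 480.2 -126.6] [63.8 28.6] 16.8
top [328.28846154 208.78846154] rect mm [ 499.7 -242.1] [44.2 18.9] 1.0
side [254.03278689 268.18032787] rect mm [ 498.6 -243.4] [44.  23.4] 0.0
side [240.7654321  230.95061728] rect mm [ 477.9 -124.9] [64.8 33.5] 7.7
post [[0.56604914 0.15644922 0.1217    ]]
side post [[0.56405049 0.1570603  0.1217    ]]
```

View pics/crop1.png

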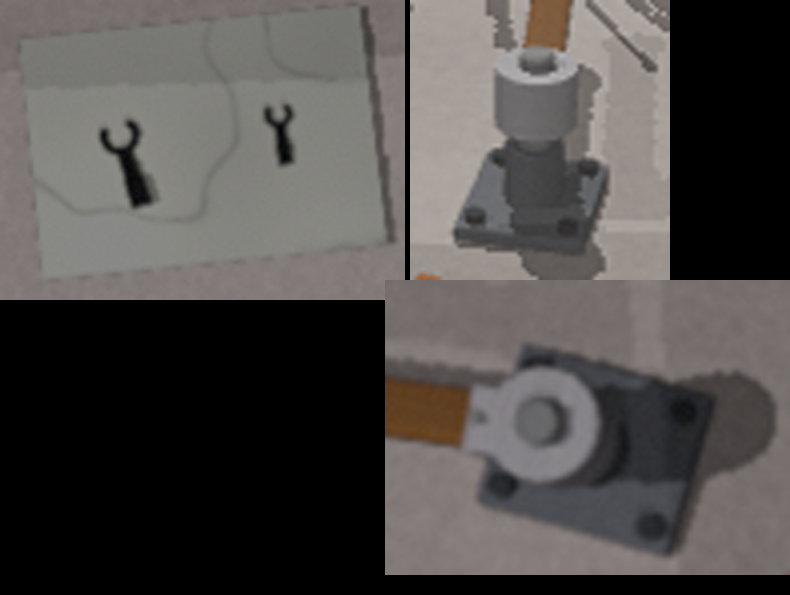

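The crop confirms that the left black clip (top 278,219; 64 mm long) is the large one, with its mouth up at (275,208) and its tail at (282,231). The small clip is 44 mm long. The post top is at about (145,181) in top and (266.6,135) in side, and the hub is raised and hides the groove.

```bash
python3 - <<'E'
from h import *
from plant import manip
T=manip.grab_frame("top");S=manip.grab_frame("side")
for n,f,b in(("top",T,(250,190,305,245)),("side",S,(218,218,262,245))):
    g=f["image"][b[1]:b[3],b[0]:b[2]].max(2).astype(float)
    bg=np.median(g); wgt=np.clip((bg-15-g)/(bg-15-30),0,1); wgt[wgt<.35]=0
    ys,xs=np.nonzero(wgt); w=wgt[ys,xs]; P=cast(f,np.c_[xs+b[0],ys+b[1]],.027)[:,:2]*1000
    c=np.average(P,axis=0,weights=w); _,V=np.linalg.eigh(np.cov(P.T,aweights=w)); v=V[:,1]*np.sign(V[0,1])
    t=(P-c)@v; lo,hi=np.percentile(t,[1,99]); 
    C=np.average(P[t>hi-28],axis=0,weights=w[t>hi-28]); B=np.average(P[t<lo+23],axis=0,weights=w[t<lo+23])
    d=C-B; print(n,"axis",v,"len",hi-lo,"C",C,"block",B,"yaw PCA",np.degrees(np.arctan2(v[1],v[0])),"yaw CB",np.degrees(np.arctan2(d[1],d[0])),np.hypot(*d))
print(cast(T,[(144.9,181.1)],.1217),cast(S,[(266.6,135.1)],.1217))
# bar: cork end to post
print("cork",cast(T,[(44,169)],.09))
q=manip.state()["tool_rot"];print(R.from_quat([*q[1:],q[0]]).as_matrix().round(3))
E
```

```text
top axis [0.95871155 0.28438033] len 63.70972597044025 C [ 496.67511494 -121.09606806] block [ 460.19935056 -132.00926405] yaw PCA 16.521811322367984 yaw CB 16.656674518567385 38.07334019130269
side axis [0.98033032 0.1973638 ] len 64.72005170592088 C [ 497.22303587 -124.35383759] block [ 457.39830159 -131.85614557] yaw PCA 11.382843441354103 yaw CB 10.668528422451557 40.52522776501452
[[0.56591494 0.15886592 0.1217    ]] [[0.56496608 0.1505259  0.1217    ]]
cork [[0.60720207 0.40694524 0.09      ]]
[[ 0.929  0.369 -0.   ]
 [ 0.369 -0.929  0.001]
 [ 0.    -0.001 -1.   ]]
```

Request:
servo_tool:
  moves:
    - [[44,-42,0,0,0,0,85],[44,-42,0,0,0,0,85],[44,-42,0,0,0,0,85],[44,-42,0,0,0,0,85],[44,-42,0,0,0,0,85],[44,-42,0,0,0,0,60],[44,-42,0,0,0,0,36],[44,-42,0,0,0,0,36],[44,-42,0,0,0,0,36],[44,-42,0,0,0,0,36],[44,-42,0,0,0,0,36],[30,-30,0,0,0,6.7,36]]

```text
time: 1.8
tool_pos: [0.5274, 0.0685, 0.2454]
tool_rot: [-0.0, 0.992, 0.129, 0.0]
contact_force: [0.7, -0.5, 0.2]
gripper_width: 0.42
grasp_force: 0.0
```

Request:
servo_tool:
  moves:
    - [[30,-38,0,0,0,0,36],[30,-38,0,0,0,0,36],[0,0,30,0,0,0,36],[0,0,20,0,0,0,36],[0,0,0,0,0,0,36]]

```text
time: 2.42
tool_pos: [0.5636, 0.1543, 0.1926]
tool_rot: [0.0, 0.992, 0.13, -0.002]
contact_force: [-0.3, -0.4, 0.6]
gripper_width: 0.422
grasp_force: 0.0
```

```bash
python3 - <<'E'
from h import *
from plant import manip
T=manip.grab_frame("top");S=manip.grab_frame("side")
b=cv2.resize(T["image"][120:250,70:230],None,fx=2.4,fy=2.4,interpolation=cv2.INTER_CUBIC)
c=cv2.resize(S["image"][70:190,210:320],None,fx=3.6,fy=3.6,interpolation=cv2.INTER_CUBIC)
o=np.zeros((440,790,3),np.uint8);o[:b.shape[0],:b.shape[1]]=b;o[:c.shape[0],390:390+c.shape[1]]=c
cv2.imwrite("pics/crop2.png",o)
s=manip.state();p=s["tool_pos"];print(p,s["gripper_width"],manip.tcp_to_tips,s["contact_force"])
tip=p-[0,0,manip.tcp_to_tips]; print("tip px",proj(S,tip),proj(T,tip))
E
```

```text
[0.56527658 0.15436489 0.1957087 ] 0.4273644310143133 0.014 [ 0.74945592 -0.28771048  0.30934357]
tip px [[267.18762759 113.32855041]] [[138.99189231 177.3175829 ]]
```

View pics/crop2.png

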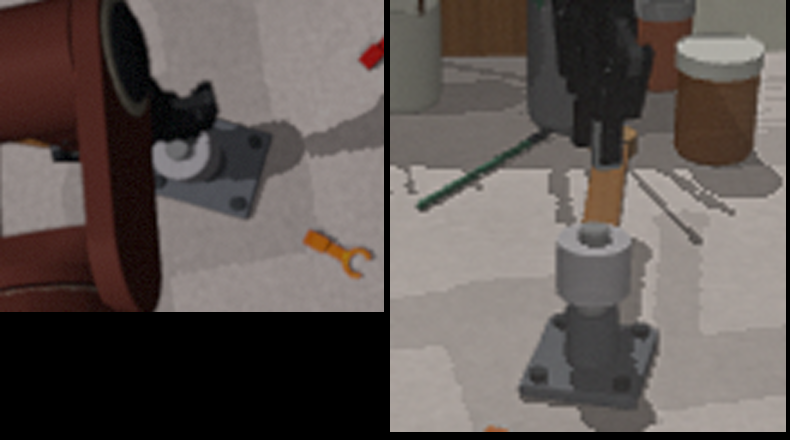

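Request:
servo_tool:
  moves:
    - [[1,-3,20,0,0,0,36],[0,0,20,0,0,0,36],[0,0,10,0,0,0,36],[0,0,0,0,0,0,36]]

```text
time: 3.02
tool_pos: [0.5644, 0.1579, 0.1434]
tool_rot: [0.0, 0.992, 0.13, -0.002]
contact_force: [0.7, -0.0, 0.1]
gripper_width: 0.423
grasp_force: 0.0
```

Request:
servo_tool:
  moves:
    - [[0,0,3,0,0,0,36],[0,0,3,0,0,0,36],[0,0,0,0,0,0,36]]

```text
time: 3.4
tool_pos: [0.5654, 0.1581, 0.1394]
tool_rot: [-0.0, 0.992, 0.13, 0.0]
contact_force: [0.8, 0.5, 0.2]
gripper_width: 0.419
grasp_force: 0.0
```

Request:
servo_tool:
  moves:
    - [[0,0,2,0,0,0,36],[0,0,2,0,0,0,36],[0,0,2,0,0,0,36],[0,0,0,0,0,0,36]]

```text
time: 3.9
tool_pos: [0.5652, 0.158, 0.133]
tool_rot: [0.0, 0.992, 0.13, -0.0]
contact_force: [0.1, 0.1, 0.1]
gripper_width: 0.421
grasp_force: 0.0
```

Request:
servo_tool:
  moves:
    - [[0,0,2,0,0,0,36],[0,0,2,0,0,0,36],[0,0,0,0,0,0,36]]

```text
time: 4.28
tool_pos: [0.5652, 0.158, 0.129]
tool_rot: [-0.0, 0.992, 0.13, -0.0]
contact_force: [-0.3, 0.8, -0.5]
gripper_width: 0.424
grasp_force: 0.0
```

Request:
servo_tool:
  moves:
    - [[0,0,2,0,0,0,36],[0,0,0,0,0,0,36]]

```text
time: 4.53
tool_pos: [0.5652, 0.158, 0.1271]
tool_rot: [0.0, 0.992, 0.13, -0.0]
contact_force: [-0.3, -0.2, -0.5]
gripper_width: 0.421
grasp_force: 0.0
```

Request:
servo_tool:
  moves:
    - [[0,0,2,0,0,0,36],[0,0,0,0,0,0,36]]

```text
time: 4.78
tool_pos: [0.5654, 0.158, 0.1253]
tool_rot: [0.0, 0.992, 0.13, 0.0]
contact_force: [-0.9, -0.0, 0.3]
gripper_width: 0.423
grasp_force: 0.0
```

Request:
servo_tool:
  moves:
    - [[0,0,2,0,0,0,36],[0,0,0,0,0,0,36]]

```text
time: 5.03
tool_pos: [0.5658, 0.158, 0.125]
tool_rot: [0.0, 0.992, 0.13, 0.0]
contact_force: [-2.8, -1.1, 8.2]
gripper_width: 0.422
grasp_force: 3.6
```

Request:
servo_tool:
  moves:
    - [[0,0,2,0,0,0,36],[0,0,0,0,0,0,36]]

```text
time: 5.28
tool_pos: [0.566, 0.158, 0.1247]
tool_rot: [0.0, 0.991, 0.13, 0.0]
contact_force: [-7.5, -2.8, 14.4]
gripper_width: 0.424
grasp_force: 7.1
```

Request:
servo_tool:
  moves:
    - [[-1,0,1,0,0,0,36],[0,0,0,0,0,0,36]]

```text
time: 5.52
tool_pos: [0.5659, 0.158, 0.1246]
tool_rot: [0.0, 0.991, 0.13, 0.002]
contact_force: [-6.4, -0.3, 16.4]
gripper_width: 0.422
grasp_force: 7.9
```

Request:
servo_tool:
  moves:
    - [[0,0,1,0,0,0,36],[0,0,0,0,0,0,36]]

```text
time: 5.78
tool_pos: [0.5659, 0.158, 0.1238]
tool_rot: [0.0, 0.991, 0.13, 0.002]
contact_force: [-6.5, -1.6, 16.8]
gripper_width: 0.418
grasp_force: 8.4
```

Request:
servo_tool:
  moves:
    - [[0,0,1,0,0,0,36],[0,0,0,0,0,0,36]]

```text
time: 6.02
tool_pos: [0.5659, 0.158, 0.1228]
tool_rot: [0.0, 0.992, 0.13, 0.002]
contact_force: [-6.4, -1.8, 17.1]
gripper_width: 0.423
grasp_force: 8.5
```

Request:
servo_tool:
  moves:
    - [[0,0,2,0,0,0,36],[0,0,2,0,0,0,36],[0,0,0,0,0,0,36]]

```text
time: 6.4
tool_pos: [0.5659, 0.158, 0.1186]
tool_rot: [0.0, 0.991, 0.13, 0.002]
contact_force: [-6.4, -2.2, 15.9]
gripper_width: 0.422
grasp_force: 8.2
```

Request:
servo_tool:
  moves:
    - [[0,0,2,0,0,0,36],[0,0,0,0,0,0,36]]

```text
time: 6.65
tool_pos: [0.5659, 0.158, 0.1166]
tool_rot: [0.0, 0.991, 0.13, 0.001]
contact_force: [-6.4, -2.0, 16.6]
gripper_width: 0.419
grasp_force: 8.2
```

Request:
servo_tool:
  moves:
    - [[0,0,2,0,0,0,36],[0,0,0,0,0,0,36]]

```text
time: 6.9
tool_pos: [0.5659, 0.158, 0.1146]
tool_rot: [0.0, 0.991, 0.13, 0.001]
contact_force: [-6.5, -0.8, 16.4]
gripper_width: 0.42
grasp_force: 8.2
```

Request:
servo_tool:
  moves:
    - [[0,0,2,0,0,0,36],[0,0,0,0,0,0,36]]

```text
time: 7.15
tool_pos: [0.5659, 0.158, 0.1128]
tool_rot: [0.0, 0.991, 0.13, 0.001]
contact_force: [-6.9, -2.2, 16.8]
gripper_width: 0.42
grasp_force: 8.6
```

Request:
servo_tool:
  moves:
    - [[0,0,1,0,0,0,36],[0,0,0,0,0,0,36]]

```text
time: 7.4
tool_pos: [0.5661, 0.158, 0.1128]
tool_rot: [0.0, 0.991, 0.13, 0.001]
contact_force: [-8.4, -1.9, 21.9]
gripper_width: 0.423
grasp_force: 10.7
```

Request:
servo_tool:
  moves:
    - [[0,0,1,0,0,0,36],[0,0,0,0,0,0,36]]

```text
time: 7.65
tool_pos: [0.5662, 0.1581, 0.1127]
tool_rot: [0.0, 0.991, 0.13, 0.001]
contact_force: [-10.6, -2.9, 25.5]
gripper_width: 0.429
grasp_force: 12.7
```

Request:
servo_tool:
  moves:
    - [[0,0,1,0,0,0,36],[0,0,0,0,0,0,36]]

```text
time: 7.9
tool_pos: [0.5663, 0.1581, 0.1126]
tool_rot: [0.0, 0.991, 0.13, 0.002]
contact_force: [-12.7, -3.5, 30.3]
gripper_width: 0.424
grasp_force: 14.7
```

Request:
servo_tool:
  moves:
    - [[0,0,1,0,0,0,36],[0,0,0,0,0,0,36]]

```text
time: 8.15
tool_pos: [0.5665, 0.1582, 0.1126]
tool_rot: [0.0, 0.991, 0.13, 0.002]
contact_force: [-15.0, -3.2, 33.0]
gripper_width: 0.423
grasp_force: 16.7
```

Request:
servo_tool:
  moves:
    - [[0,0,-10,0,0,0,36],[0,0,-30,0,0,0,36],[0,0,-30,0,0,0,40],[-30,42,0,0,0,0,50],[-30,42,0,0,0,0,50],[-30,42,0,0,0,0,50],[-30,42,0,0,0,0,50],[-30,42,0,0,0,0,50],[-28,42,0,0,0,0,50],[0,0,30,0,0,0,50],[0,0,30,0,0,0,40],[0,0,0,0,0,0,40]]

```text
time: 9.65
tool_pos: [0.4552, -0.1308, 0.1113]
tool_rot: [-0.002, 0.992, 0.13, -0.003]
contact_force: [-0.7, -0.0, -0.7]
gripper_width: 0.467
grasp_force: 0.0
```

```bash
python3 - <<'E'
from h import *
from plant import manip
T=manip.grab_frame("top");S=manip.grab_frame("side")
a=cv2.resize(T["image"][170:270,190:330],None,fx=2.8,fy=2.8,interpolation=cv2.INTER_CUBIC)
c=cv2.resize(S["image"][170:280,190:300],None,fx=3.6,fy=3.6,interpolation=cv2.INTER_CUBIC)
b=cv2.resize(S["image"][120:180,240:300],None,fx=5,fy=5,interpolation=cv2.INTER_CUBIC)
d=cv2.resize(T["image"][150:220,110:200],None,fx=4.2,fy=4.2,interpolation=cv2.INTER_CUBIC)
o=np.zeros((600,800,3),np.uint8);o[:280,:392]=a;o[:396,400:796]=c;o[290:590,:300]=b;o[396:596,405:783]=d[:200]
cv2.imwrite("pics/crop3.png",o)
s=manip.state();p=s["tool_pos"];print(p,s["gripper_width"],s["contact_force"])
for P in[p-[0,0,.0127],[.459,-.132,.032],[.497,-.1225,.026]]: print(proj(S,P),proj(T,P))
E
```

```text
[ 0.45758638 -0.13155423  0.11469379] 0.46456759693420246 [0.10899611 0.06328904 0.25987706]
[[229.61199222 204.74743179]] [[281.73679968 228.24323354]]
[[230.8533485  230.85850314]] [[280.74387408 228.46395307]]
[[247.82453203 229.5616175 ]] [[276.03995644 212.27615395]]
```

View pics/crop3.png

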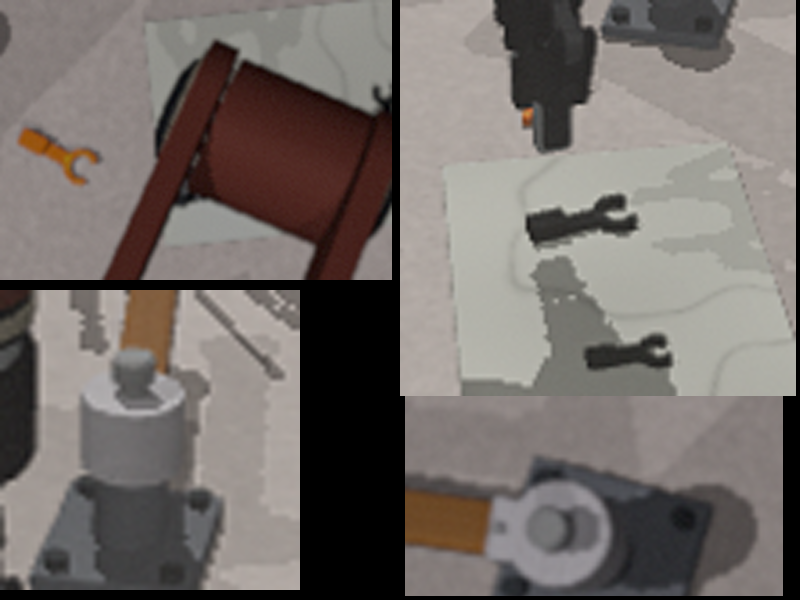

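The picture shows the hub home, with the groove clear below the post's head (top 144,181.5; side 266.5,134), and the tips above the clip's block (side 231,232). Descending to grasp.

Request:
servo_tool:
  moves:
    - [[1,0,30,0,0,0,40],[0,0,30,0,0,0,40],[0,0,11,0,0,0,40],[0,0,0,0,0,0,40],[0,0,0,0,0,0,40]]

```text
time: 10.38
tool_pos: [0.4597, -0.1318, 0.045]
tool_rot: [0.001, 0.991, 0.13, 0.001]
contact_force: [0.6, 0.6, 0.3]
gripper_width: 0.469
grasp_force: 0.0
```

Request:
servo_tool:
  moves:
    - [[0,0,6,0,0,0,40],[0,0,3,0,0,0,40],[0,0,0,0,0,0,26],[0,0,0,0,0,0,18],[0,0,0,0,0,0,10],[0,0,0,0,0,0,10],[0,0,0,0,0,0,10],[0,0,0,0,0,0,10]]

```text
time: 11.38
tool_pos: [0.4587, -0.1315, 0.0346]
tool_rot: [0.0, 0.992, 0.13, 0.0]
contact_force: [0.5, 0.2, 2.6]
gripper_width: 0.169
grasp_force: 60.6
```

Request:
servo_tool:
  moves:
    - [[0,0,-20,0,0,0,10],[0,0,-50,0,0,0,10],[0,0,-50,0,0,0,10],[17,-50,0,0,0,0,10],[17,-50,0,0,0,0,10],[17,-50,0,0,0,0,10],[17,-50,0,0,0,0,10],[17,-50,0,0,0,0,10],[0,0,20,0,0,0,10],[0,0,0,0,0,0,10],[0,0,0,0,0,0,10]]

```text
time: 12.75
tool_pos: [0.4759, 0.1317, 0.1343]
tool_rot: [0.0, 0.992, 0.13, -0.0]
contact_force: [-0.0, -0.4, 0.5]
gripper_width: 0.163
grasp_force: 60.3
```

```bash
python3 - <<'E'
from h import *
from plant import manip
T=manip.grab_frame("top");S=manip.grab_frame("side")
s=manip.state();p=s["tool_pos"];print(p,s["tool_rot"],s["gripper_width"],s["contact_force"],s["grasp_force"])
a=cv2.resize(T["image"][140:240,110:210],None,fx=4,fy=4,interpolation=cv2.INTER_CUBIC)
c=cv2.resize(S["image"][90:190,200:300],None,fx=4,fy=4,interpolation=cv2.INTER_CUBIC)
cv2.imwrite("pics/crop4.png",np.hstack([a,c]))
v=np.array([.966,.258,0])
for n,P in(("origin",p+.046*v-[0,0,.0146]),("block",p-[0,0,.0026]),("post",[.566,.158,.1217])): print(n,proj(T,P),proj(S,P))
E
```

```text
[0.47650441 0.13155518 0.13500212] [-1.82607194e-06  9.91588844e-01  1.29426742e-01  5.30974443e-04] 0.16723479326847226 [-0.54545691  0.98031527 -0.62534219] 60.285773277282715
origin [[152.21590031 201.7925188 ]] [[250.118886   137.19902017]]
block [[156.47479401 222.18854121]] [[233.23117048 135.53401287]]
post [[145.29401624 181.0471038 ]] [[266.69607739 133.8224986 ]]
```

View pics/crop4.png

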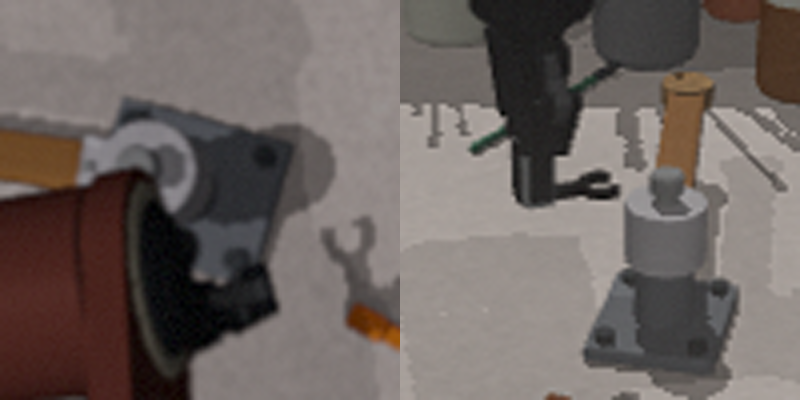

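Only the side view shows the clip (its C at 250,136, as predicted). The wrist hides it in the top view. I line up and lower next.

Request:
servo_tool:
  moves:
    - [[0,-3,9,0,0,0,10],[0,0,9,0,0,0,10],[0,0,0,0,0,0,10],[0,0,0,0,0,0,10]]

```text
time: 13.35
tool_pos: [0.4752, 0.135, 0.1162]
tool_rot: [0.0, 0.992, 0.13, -0.0]
contact_force: [1.4, -0.3, -0.5]
gripper_width: 0.166
grasp_force: 60.3
```

```bash
python3 - <<'E'
from h import *
from plant import manip
T=manip.grab_frame("top");S=manip.grab_frame("side")
for i in range(1): 
    s=manip.state();p=s["tool_pos"];print(p,s["contact_force"])
# hub-face disc in the old clean crop (pics/crop3 lower right, scale 4.2, origin 110,150)
c3=cv2.imread("pics/crop3.png")[396:596,405:783]
hsv=cv2.cvtColor(c3,cv2.COLOR_BGR2HSV); m=((c3.min(2)>135)&(hsv[...,1]<25)).astype(np.uint8)
m[:,:95]=0
k=max(cv2.findContours(m,0,2)[0],key=cv2.contourArea); (x,y),r=cv2.minEnclosingCircle(k)
px=((x+.5)/4.2-.5+110,(y+.5)/4.2-.5+150); print("disc",px,r/4.2,cast(T,[px],.1),cv2.contourArea(k))
o=cv2.resize(S["image"][100:160,215:295],None,fx=8,fy=8,interpolation=cv2.INTER_CUBIC)
mm=cv2.resize(m*255,None,fx=.4,fy=.4); o[:mm.shape[0],:mm.shape[1]]=mm[...,None]
cv2.imwrite("pics/crop5.png",o)
E
```

```text
[0.47549958 0.13502951 0.11659052] [ 0.96584018 -0.46076642 -0.04619649]
disc (144.0504615420387, 181.21969822474887) 13.64921660650344 [[0.5688716  0.16679689 0.1       ]] 3362.0
```

View pics/crop5.png

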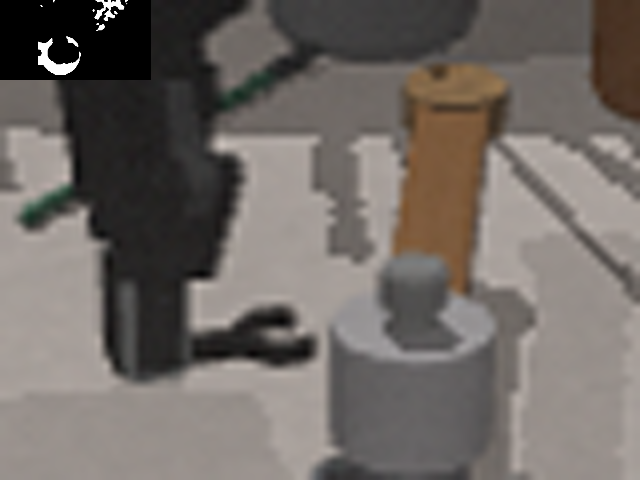

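```bash
python3 - <<'E'
from h import *
from scipy.optimize import least_squares
from plant import manip
T=manip.grab_frame("top");S=manip.grab_frame("side")
def circ(img,c0,r0,z,f,angs,name,sign=-1,win=4):
    g=cv2.GaussianBlur(img.max(2).astype(np.float32),(0,0),.7); pts=[]
    rr=np.arange(r0-win,r0+win,.1)
    for a in np.radians(angs):
        pr=cv2.remap(g,(c0[0]+rr*np.cos(a)).astype(np.float32)[None],(c0[1]+rr*np.sin(a)).astype(np.float32)[None],1)[0]
        d=np.gradient(pr)*sign; i=d.argmax()
        if d[i]>.4: pts.append([c0[0]+rr[i]*np.cos(a),c0[1]+rr[i]*np.sin(a)])
    P=cast(f,pts,z)[:,:2]*1000
    q=least_squares(lambda u:np.hypot(P[:,0]-u[0],P[:,1]-u[1])-u[2],[*P.mean(0),20],loss="soft_l1").x
    print(name,len(pts),q.round(1))
t0=cv2.imread("pics/top0.png"); s0=cv2.imread("pics/side0.png")
for c in((146,182),(147,183)):
    circ(t0,c,13.2,.1127,T,np.r_[-130:131:6],"top hub rim start")
for c in((145,181),(146,182)): circ(t0,c,5.7,.1217,T,np.r_[0:360:8],"top post start",sign=1,win=2.5)
E
```

```text
top hub rim start 44 [565.8 162.2  27.6]
top hub rim start 44 [566.1 162.2  27.7]
top post start 45 [566.1 159.8  13.3]
top post start 45 [566.3 159.9  13. ]
```

Request:
servo_tool:
  moves:
    - [[8,-2,1,0,0,0,10],[8,0,0,0,0,0,10],[8,0,0,0,0,0,10],[0,0,0,0,0,0,10],[0,0,0,0,0,0,10]]

```text
time: 14.18
tool_pos: [0.4979, 0.1432, 0.1151]
tool_rot: [0.0, 0.992, 0.13, -0.0]
contact_force: [0.8, 0.5, -0.5]
gripper_width: 0.165
grasp_force: 60.3
```

Request:
servo_tool:
  moves:
    - [[2,0,0,0,0,0,10],[2,0,0,0,0,0,10],[0,0,0,0,0,0,10]]

```text
time: 14.55
tool_pos: [0.5019, 0.1442, 0.1154]
tool_rot: [0.0, 0.992, 0.13, 0.0]
contact_force: [0.4, 0.3, 0.7]
gripper_width: 0.167
grasp_force: 60.3
```

Request:
servo_tool:
  moves:
    - [[2,0,0,0,0,0,10],[0,0,0,0,0,0,10]]

```text
time: 14.8
tool_pos: [0.5039, 0.1447, 0.1154]
tool_rot: [0.0, 0.992, 0.13, 0.0]
contact_force: [-0.1, 0.0, -0.6]
gripper_width: 0.166
grasp_force: 60.3
```

Request:
servo_tool:
  moves:
    - [[2,0,0,0,0,0,10],[0,0,0,0,0,0,10]]

```text
time: 15.05
tool_pos: [0.5058, 0.1452, 0.1154]
tool_rot: [-0.0, 0.992, 0.13, 0.0]
contact_force: [-0.2, 0.4, -0.2]
gripper_width: 0.166
grasp_force: 60.3
```

Request:
servo_tool:
  moves:
    - [[1.5,0,0,0,0,0,10],[0,0,0,0,0,0,10]]

```text
time: 15.3
tool_pos: [0.5072, 0.1456, 0.1154]
tool_rot: [0.0, 0.992, 0.13, 0.0]
contact_force: [0.5, -0.5, -0.1]
gripper_width: 0.168
grasp_force: 60.3
```

Request:
servo_tool:
  moves:
    - [[1.5,0,0,0,0,0,10],[0,0,0,0,0,0,10]]

```text
time: 15.55
tool_pos: [0.5084, 0.1461, 0.1152]
tool_rot: [-0.0, 0.991, 0.13, -0.0]
contact_force: [-0.6, 0.0, -0.2]
gripper_width: 0.165
grasp_force: 60.3
```

Request:
servo_tool:
  moves:
    - [[1.5,0,0,0,0,0,10],[0,0,0,0,0,0,10]]

```text
time: 15.8
tool_pos: [0.5094, 0.1467, 0.1149]
tool_rot: [-0.0, 0.991, 0.13, -0.001]
contact_force: [-3.3, 2.1, -0.9]
gripper_width: 0.169
grasp_force: 60.3
```

Request:
servo_tool:
  moves:
    - [[1,0,0,0,0,0,10],[0,0,0,0,0,0,10]]

```text
time: 16.05
tool_pos: [0.5096, 0.1467, 0.1147]
tool_rot: [-0.0, 0.991, 0.13, -0.002]
contact_force: [-5.9, 0.8, 1.1]
gripper_width: 0.162
grasp_force: 60.5
```

Request:
servo_tool:
  moves:
    - [[1,-0.5,-0.6,0,0,0,10],[0,0,0,0,0,0,10]]

```text
time: 16.3
tool_pos: [0.5107, 0.1476, 0.1151]
tool_rot: [-0.0, 0.991, 0.13, -0.001]
contact_force: [-5.0, 1.5, -0.3]
gripper_width: 0.166
grasp_force: 60.2
```

Request:
servo_tool:
  moves:
    - [[1,0,-0.2,0,0,0,10],[0,0,0,0,0,0,10]]

```text
time: 16.55
tool_pos: [0.5113, 0.1479, 0.1151]
tool_rot: [-0.0, 0.991, 0.13, -0.002]
contact_force: [-5.9, 2.1, -0.4]
gripper_width: 0.169
grasp_force: 60.3
```

Request:
servo_tool:
  moves:
    - [[1,-1,-0.2,0,0,0,10],[0,0,0,0,0,0,10]]

```text
time: 16.8
tool_pos: [0.5119, 0.1485, 0.1152]
tool_rot: [0.0, 0.991, 0.13, -0.002]
contact_force: [-6.5, 0.6, -1.1]
gripper_width: 0.163
grasp_force: 60.2
```

Request:
servo_tool:
  moves:
    - [[1,0,-0.2,0,0,0,10],[0,0,0,0,0,0,10]]

```text
time: 17.05
tool_pos: [0.5127, 0.1487, 0.1152]
tool_rot: [0.0, 0.992, 0.13, -0.002]
contact_force: [-5.7, 0.1, -1.1]
gripper_width: 0.167
grasp_force: 60.2
```

Request:
servo_tool:
  moves:
    - [[1,0,-0.1,0,0,0,10],[0,0,0,0,0,0,10]]

```text
time: 17.3
tool_pos: [0.5128, 0.1488, 0.1151]
tool_rot: [0.0, 0.991, 0.13, -0.004]
contact_force: [-8.1, -1.5, 1.0]
gripper_width: 0.166
grasp_force: 60.4
```

Request:
servo_tool:
  moves:
    - [[1,0,-0.1,0,0,0,10],[0,0,0,0,0,0,10]]

```text
time: 17.55
tool_pos: [0.5149, 0.1493, 0.116]
tool_rot: [0.0, 0.991, 0.13, -0.002]
contact_force: [-6.8, -0.5, 1.7]
gripper_width: 0.162
grasp_force: 60.5
```

Request:
servo_tool:
  moves:
    - [[1,0,-0.1,0,0,0,10],[0,0,0,0,0,0,10]]

```text
time: 17.8
tool_pos: [0.5178, 0.15, 0.1167]
tool_rot: [-0.0, 0.992, 0.13, 0.001]
contact_force: [-0.1, 1.6, -2.8]
gripper_width: 0.167
grasp_force: 59.9
```

Request:
servo_tool:
  moves:
    - [[1,0,-0.1,0,0,0,10],[0,0,0,0,0,0,10]]

```text
time: 18.05
tool_pos: [0.5185, 0.1502, 0.1168]
tool_rot: [-0.0, 0.992, 0.13, 0.0]
contact_force: [-1.1, 2.0, -3.2]
gripper_width: 0.172
grasp_force: 59.9
```

Request:
servo_tool:
  moves:
    - [[0,0,1.2,0,0,0,10],[0,0,0,0,0,0,10]]

```text
time: 18.3
tool_pos: [0.5188, 0.1503, 0.116]
tool_rot: [-0.0, 0.992, 0.13, 0.001]
contact_force: [-0.3, 2.1, -2.2]
gripper_width: 0.167
grasp_force: 60.1
```

Request:
servo_tool:
  moves:
    - [[1,0,0,0,0,0,10],[0,0,0,0,0,0,10]]

```text
time: 18.55
tool_pos: [0.5196, 0.1505, 0.116]
tool_rot: [-0.0, 0.992, 0.13, 0.0]
contact_force: [0.4, 2.0, -1.2]
gripper_width: 0.168
grasp_force: 60.2
```

Request:
servo_tool:
  moves:
    - [[1,0,0,0,0,0,10],[0,0,0,0,0,0,10]]

```text
time: 18.8
tool_pos: [0.5206, 0.1507, 0.116]
tool_rot: [0.0, 0.992, 0.13, 0.0]
contact_force: [-0.2, 2.2, -0.7]
gripper_width: 0.167
grasp_force: 60.3
```

Request:
servo_tool:
  moves:
    - [[1,0,0,0,0,0,10],[0,0,0,0,0,0,10]]

```text
time: 19.05
tool_pos: [0.5215, 0.1507, 0.1159]
tool_rot: [0.0, 0.992, 0.13, 0.0]
contact_force: [-0.1, 1.1, -0.5]
gripper_width: 0.163
grasp_force: 60.3
```

Request:
servo_tool:
  moves:
    - [[1,0,0.3,0,0,0,10],[0,0,0,0,0,0,10]]

```text
time: 19.3
tool_pos: [0.522, 0.1508, 0.1153]
tool_rot: [0.0, 0.992, 0.13, -0.0]
contact_force: [-2.0, -0.5, 0.7]
gripper_width: 0.165
grasp_force: 60.4
```

Request:
servo_tool:
  moves:
    - [[1,0,0,0,0,0,10],[0,0,0,0,0,0,10]]

```text
time: 19.55
tool_pos: [0.5221, 0.1509, 0.1152]
tool_rot: [0.0, 0.992, 0.13, -0.002]
contact_force: [-5.5, -1.8, 2.6]
gripper_width: 0.166
grasp_force: 60.7
```

Request:
servo_tool:
  moves:
    - [[1,0,0,0,0,0,10],[0,0,0,0,0,0,10],[-2.5,0,0,0,0,0,10],[0,0,0,0,0,0,10]]

```text
time: 20.05
tool_pos: [0.5218, 0.151, 0.1154]
tool_rot: [-0.0, 0.992, 0.13, 0.0]
contact_force: [-0.8, -0.8, -1.1]
gripper_width: 0.164
grasp_force: 60.3
```

Request:
servo_tool:
  moves:
    - [[0,0,0,0,0,0,20],[0,0,0,0,0,0,30],[0,0,0,0,0,0,40],[0,0,0,0,0,0,40],[0,0,-20,0,0,0,40],[0,0,-50,0,0,0,40],[-50,0,-30,0,0,0,40],[-60,0,0,0,0,0,40],[0,0,0,0,0,0,40],[0,0,0,0,0,0,40]]

```text
time: 21.3
tool_pos: [0.4161, 0.1228, 0.217]
tool_rot: [0.0, 0.992, 0.13, 0.002]
contact_force: [0.4, -0.4, -0.5]
gripper_width: 0.468
grasp_force: 0.0
```

```bash
python3 - <<'E'
from h import *
from plant import manip
T=manip.grab_frame("top");S=manip.grab_frame("side")
a=cv2.resize(T["image"][150:220,110:190],None,fx=5,fy=5,interpolation=cv2.INTER_CUBIC)
c=cv2.resize(S["image"][115:185,225:305],None,fx=5,fy=5,interpolation=cv2.INTER_CUBIC)
cv2.imwrite("pics/crop6.png",np.hstack([a,c]))
E
```

```text
(no output)
```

View pics/crop6.png

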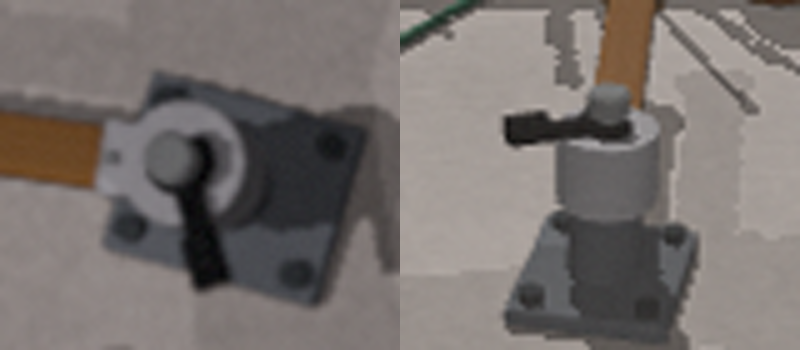

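The clip sits flat on the hub around the post's groove (side crop 625,128), the tail is level at (510,130), and the gripper is clear of it. Handing in.

```bash
python3 -c "
from plant import manip
print(manip.job_done())"
```

```text
the job is handed in; nothing more can be done
None
```

The hub is pressed home, the large clip is pushed to its hard stop in the groove and released, and the job is handed in at about 21 s; the hand-in returned no verdict.

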